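Refit the pilot knob of a water-heater gas valve and hold it pressed

ROBOT

A 6-joint arm with a two-finger parallel gripper is mounted at the origin on the work surface. World frame = base frame: x ahead of the robot, y to its left, z up, the work surface at z = 0. Lengths are in m, angles in rad, forces in N, time in s.
With the tool pointing down it reaches from about 0.25 to 0.775 m from the base axis. Payload 4 kg.
Tool frame: the origin (TCP) lies between the finger pads; the fingertips stand 14 mm ahead of it and the grasp point (between the pads) lies 5 mm behind it; z points along the fingers, y is the line along which they close (so a half turn about z gives the same grasp; the last joint's range is limited). The gripper opens to 94 mm and grips with 3 to 60 N. Pads are 16 mm wide; open, the fingers measure 119 mm over their backs; the gripper's body (75 mm by 177 mm) begins 78 mm behind the grasp point.
Start: joints at [-1.371, 0.087, 1.371, -0, 1.684, -0.103], TCP at [0.164, -0.525, 0.22] pointing down, gripper open.
Joint ranges: [-3.1, 3.1], [-0.76, 2.03], [0.27, 2.55], [-1.08, 4.22], [0.17, 2.65], [-2.57, 2.57]. Speed limits (rad/s): [2.79, 2.79, 3.14, 3.14, 3.14, 3.14].

INTERFACE

Orientations are given as [roll, pitch, yaw] about the fixed x, y, z axes, in that order (R = Rz(yaw) Ry(pitch) Rx(roll)).
In Python, from bench import robot, snapshot gives the robot as it stands.
- The arm moves only by the tool carry_out, never from a script. Its argument "motion" is text: rows parted by semicolons, each of 4 numbers parted by spaces: the shift along the tool's x, y, z each as a share of 0.15 m, from -1 to 1, then the turn about the tool's z as a share of 180 degrees, from -1 to 1. A call has exactly 8 rows; each row is the pose to reach, as a shift and turn from the pose commanded when the call began, along the tool's axes at that moment, turning the shorter way round; what a row does not reach only later rows make up. A row lasts 1/10 s, in which the tool goes at most 50 mm and 8.59 degrees, less where a joint would pass 70% of its speed; a pose out of reach is approached as far as the arm can. A call with a number of a shift or a turn outside -1 to 1 is refused whole. A call with a gripper value outside its range is refused whole. "grip" is the opening, from -1 (shut) to 1 (fully open), set as the call begins (left out, the last holds). The fingers move at their own pace and stop on an object; the grip force is fixed at half the most. Time passes only in rows, so rows that repeat a pose let the fingers close, or fill a call up. It gives the time, the measured TCP pose, the force, the opening and the grip force at its end, in the units of the state.
- robot.get_obs(): the state, without advancing time (a new reading comes with each control period).
- snapshot(name): name is "side" or "top" or "wrist"; returns a dict with "image" (480x640x3 uint8, red, green, blue), "fx", "fy", "cx", "cy" (pixels), "pose" (4x4, takes a point from camera to world coordinates); the wrist camera has in their place "hand_eye" (4x4, takes a point from camera to tool coordinates, whose origin is the TCP and whose axes are the flange's). Camera axes: x right, y up, looking along -z (the intrinsics and any distortion apply to the point x, -y, -z); pixel columns grow to the right and rows downward; lengths in m; the calibration is good to about 2 mm. A picture is of the moment at which its call begins: read the wrist's pose just before it. There is no depth.
- robot.close_job(): hands the job in; it is judged then, once.
The state is a dict: "time": time; "joint_positions": joint angles; "qvel": joint speeds; "joint_torque": joint torques, N m; "tool_pos": TCP position; "ee_rot": TCP orientation; "wrist_force": force on the tool from outside, world axes, zero at the start; "wrist_torque": the same for the moment, N m; "width": finger opening in m; "finger_force": force on a finger pad.
Only numpy, scipy, OpenCV 4.12 (cv2) and the standard library are available. Lean on these libraries where they do the work, as an engineer would, in place of code of your own. Each camera call takes 0.05 s, during which the arm holds its last target. There are 200 camera calls.

TASK

Put the collared trim ring into the round pocket on top of the grey gas valve, collar down and flange up, and let go of it. Then take the white knob with the bar grip and nose, turn it so that its nose points the way the flat of the valve's D-shaft faces, push it fully onto the shaft, and press it down against the spring all the way to the stop, as when lighting the pilot. Finish while still holding the knob pressed down; leave the other things on the bench where they are.

Things in the scene. Friction and masses are not known exactly. Their poses are not given: they have to be found in the camera images.
- valve: grey gas control valve of a water heater, a box 110 x 90 mm, 70 tall, bolted to the bench (fixed, but differently placed and turned each time); origin at the centre of its underside, z up. Pipe stubs stick out along its own +x (42 mm, up to 50 mm above the bench) and -x (18 mm).
- pocket (a point): centre of the mouth of the round pocket in the valve's flat top, 70 mm above the bench; pocket 51 mm across, 10 deep; the shaft stands in its middle. A brass boss 19 mm across fills the middle up to 2 mm below the mouth.
- shaft_tip (a point): top end, on the axis, of the steel D-shaft that rises from the pocket's middle, 44 mm above the valve's top when not pressed; axes turn with the shaft: z up, x points out of the flat. Shaft 14 mm round with one flat 1.5 mm from its axis on the +x side. Its angle varies (stiff, 0.35 N m; no need to turn it).
- shaft (a joint): how far the shaft is pressed down, m: 0 up, 0.006 at its stop. Return spring: starts to move at 4 N, about 9 N at the stop.
- ring: aluminium trim ring, 23 mm tall, lying on its collar: collar 48 mm across from its underside up to 7 mm, above it a flange 60 mm across, 16 tall (7 to 23 mm); hole 30 mm right through. Origin: centre of the underside of the collar, z up through the flange. Seated, the flange rests on the valve's top, so the origin lies 7 mm below it. 42 to 80 g.
- knob: white ribbed knob, 40 mm across, 44 tall, standing on its open underside (origin at its centre, z up). Body 0 to 22 mm; above it a bar grip 12 wide (y), 38 long (x), 22 to 44 mm up; a nose at its side points along +x. D-bore from below: 16 mm round, flat 2.7 mm from the axis on the nose side; mouth 3 mm wider all round, tapering over the lowest 4 mm; 1 mm play on the shaft. 35 to 70 g.
- knob_seat (a point): in the knob, on its axis, the end of the bore 18 mm above the underside; meets the shaft's tip when the knob is fully on
- knob_nose (a point): tip of the knob's nose, 29 mm along +x from the axis and 18.5 mm above the underside
- spare_knob: bystander: round white knob 44 mm across, 24 tall, tapered, without bar grip or nose. Leave alone. Origin: underside, on the axis
- locknut: bystander: plain flat ring 68 mm across, 8 thick, without a collar. Leave alone. Origin: underside, on the axis
- elbow: bystander: dark iron pipe elbow, 55 mm tall, 60 long. Leave alone. Origin: underside, on the upright leg's axis
- nipple: bystander: upright copper pipe stub, 36 mm across, 50 tall. Leave alone. Origin: underside, on the axis
- screwdriver: bystander: screwdriver 200 mm long, lying. Leave alone. Origin: middle of the tool's underside
- wrench: bystander: steel wrench 200 mm long, lying. Leave alone. Origin: middle of the tool's underside
- compound_tin: bystander: tin 72 mm across, 85 tall. Leave alone. Origin: underside, on the axis
Not all that is in view belongs to the job. What is shaped like the ring but blue or turquoise is not meant.

How it is judged:
On the way, in this order (a step that is already met when the one before it is completed fails the run):
1. the trim ring lies seated in the pocket, flange up, let go (horizontal distance between ring and pocket below 0.004 m and z of ring in the frame of pocket below -0.005 m and angle between ring's own z axis and vertical below 0.08 rad and contact force between the fingers and ring below 0.2 N), for 0.2 s.
2. the knob is fully on the shaft, flat to flat (z of knob_seat in the frame of shaft_tip below 0.003 m and horizontal distance between knob_seat and shaft_tip below 0.004 m and x of knob_nose in the frame of shaft_tip above 0.026 m and angle between knob's own z axis and vertical below 0.12 rad), for 0.2 s.
At the end, for the whole second after the job is handed in: Ring in the pocket, flange up, within 4 mm, 5 mm deep, level to 0.08 rad; knob within 3 mm of full depth on the shaft, 4 mm of its axis, 0.12 rad of upright, nose within 25 degrees of the flat; shaft pressed over 4.5 mm, fingers on the knob with over 1 N, knob clear of the ring (all of step 2 and horizontal distance between ring and pocket below 0.004 m and z of ring in the frame of pocket below -0.005 m and angle between ring's own z axis and vertical below 0.08 rad and value of joint shaft above 0.0045 m and contact force between the fingers and knob above 1 N and contact force between ring and knob below 0.5 N); the arm keeps its last pose, push and grip.
It fails at once if another thing on the bench is displaced by more than 30 mm (distance of any of spare_knob, locknut, elbow, nipple, screwdriver, wrench, compound_tin from where it was at the start of the episode above 0.03 m).
It also fails if it takes over 61 s, if anything falls off the work surface, if the arm or the gripper's body presses on something with over 40 N, if the wrist force passes 120 N, or if a joint passes its speed limit or range.

## Working session

There is one attempt and no reset: what is moved stays moved. The work goes in short steps, Python scripts to look and compute and a tool call to move; the robot and the scene stay as the last step left them, time stands still between calls to the robot, and variables do not carry over. Pictures are saved under pics/ and viewed, at most 10 in all, crops included, and the job is handed in when it is done.

Besides the shell and the picture viewer there is one more tool, called after "Call:" as name(argument=value, ...) on one line, values as JSON. carry_out: Moves the arm, as the interface text tells. Shift numbers are shares of 0.15 m and turn numbers shares of 180 degrees, none past 1 either way. Its arguments: {"type":"object","properties":{"motion":{"type":"string"},"grip":{"type":"number"}},"required":["motion"]}

```bash
mkdir -p pics; ls; cat > h.py <<'E'
import numpy as np, cv2
from bench import robot, snapshot
from scipy.spatial.transform import Rotation as R
def cam(name):
    o=robot.get_obs(); s=snapshot(name)
    if 'pose' in s and s['pose'] is not None: T=np.array(s['pose'])
    else:
        W=np.eye(4); W[:3,:3]=R.from_euler('xyz',o['ee_rot']).as_matrix(); W[:3,3]=o['tool_pos']
        T=W@np.array(s['hand_eye'])
    s['T']=T; return s
def ray(s,u,v,z):
    d=s['T'][:3,:3]@np.array([(u-s['cx'])/s['fx'],-(v-s['cy'])/s['fy'],-1.]); o=s['T'][:3,3]
    return o+d*(z-o[2])/d[2]
def proj(s,p):
    q=s['T'][:3,:3].T@(np.array(p)-s['T'][:3,3]); q=q/-q[2]
    return s['cx']+s['fx']*q[0], s['cy']-s['fy']*q[1]
def save(im,f): cv2.imwrite('pics/'+f,im[:,:,::-1])
E
python3 - <<'E'
from h import *
import pickle
for n in ['top','side']:
    s=cam(n); save(s['image'],n+'0.png'); pickle.dump(s,open(n+'0.pkl','wb'))
    print(n,[k for k in s],s['fx'],s['fy'],s['cx'],s['cy'],s['T'].round(3).tolist())
o=robot.get_obs(); print(o['time'],o['tool_pos'],o['ee_rot'],o['width'])
E
```

```text
pics
top ['image', 'fx', 'fy', 'cx', 'cy', 'pose', 'T'] 501.5387784363525 501.5387784363525 317.5586942831481 231.81828578373035 [[0.026, 0.99, -0.136, 0.376], [-1.0, 0.026, -0.001, -0.0], [0.003, 0.136, 0.991, 1.179], [0.0, 0.0, 0.0, 1.0]]
side ['image', 'fx', 'fy', 'cx', 'cy', 'pose', 'T'] 611.6105937165363 611.6105937165363 321.5251284258432 242.72261966994697 [[0.727, 0.394, -0.563, -0.39], [-0.686, 0.39, -0.614, -1.011], [-0.022, 0.832, 0.554, 0.989], [0.0, 0.0, 0.0, 1.0]]
0.1 [ 0.16390492 -0.52453349  0.21840565] [-3.13960635e+00 -1.94525274e-04  3.02797990e-01] 0.09419366717421673
```

View pics/top0.png

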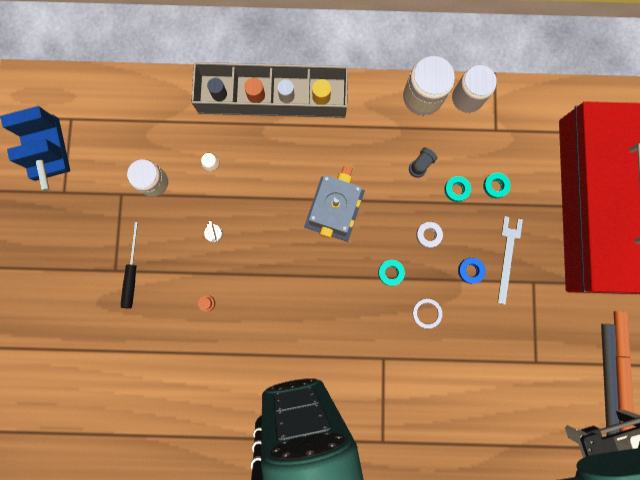

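View pics/side0.png

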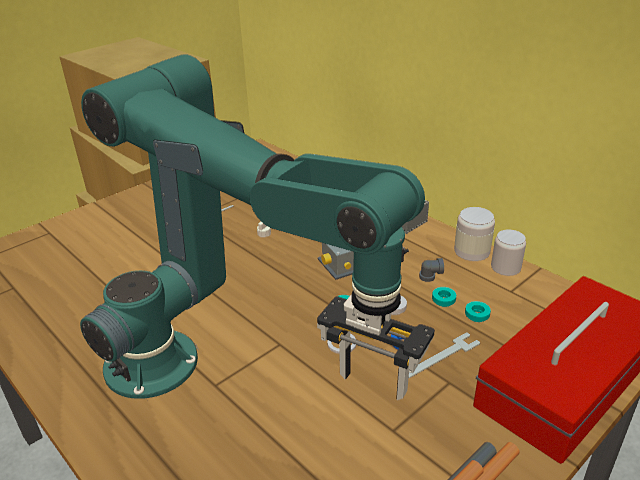

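The top view shows these candidates:
- **Ring:** the light ring at (430,235) fits, being thick, aluminium and about 60 mm. The light ring at (428,313) is bigger and thin, so it is the locknut. The rings at (458,188), (497,185) and (392,272) are turquoise and the one at (472,270) is blue, so none of these is meant.
- **Knob:** (213,232) has the bar and nose. The round white one at (209,161) is the spare.
- **Valve:** at (335,205).

The side view is mostly blocked by the arm. Next I confirm with one enlarged crop and measure.

```bash
python3 - <<'E'
from h import *
import pickle
s=pickle.load(open('top0.pkl','rb')); im=s['image']
hsv=cv2.cvtColor(im,cv2.COLOR_RGB2HSV)
m=((hsv[...,1]<45)&(hsv[...,2]>150)).astype(np.uint8)
def blob(u,v,r,z):
    k=np.zeros_like(m); k[v-r:v+r,u-r:u+r]=m[v-r:v+r,u-r:u+r]
    cs,_=cv2.findContours(k,cv2.RETR_EXTERNAL,cv2.CHAIN_APPROX_NONE); c=max(cs,key=cv2.contourArea)
    P=np.array([ray(s,*p[0],z)[:2] for p in c],dtype=np.float32)
    (x,y),rad=cv2.minEnclosingCircle(P); e=cv2.fitEllipse(P)
    print((u,v),'circ',x,y,2*rad,'ell',np.round(e[0],4),np.round(e[1],4))
blob(430,235,18,.02); blob(428,313,20,.008); blob(213,232,16,.022); blob(209,161,14,.024)
print('valve top', ray(s,335,203,.114), 'boss')
def crop(u,v,r): return cv2.resize(im[v-r:v+r,u-r:u+r],(390,290) if 0 else (290,290),interpolation=cv2.INTER_CUBIC)
A=np.hstack([crop(430,235,22),crop(428,313,22)]);B=np.hstack([crop(212,232,22),crop(335,203,36)])
save(np.vstack([A,B]),'crop1.png')
E
```

```text
(430, 235) circ 0.5361581444740295 -0.2608622908592224 0.06061243638396263 ell [ 0.5363 -0.2605] [0.0577 0.0588]
(428, 313) circ 0.3542000949382782 -0.25688689947128296 0.0687287375330925 ell [ 0.354  -0.2566] [0.0652 0.0667]
(213, 232) circ 0.5302263498306274 0.2465163767337799 0.04961053654551506 ell [0.5279 0.2463] [0.0371 0.0421]
(209, 161) circ 0.6994583010673523 0.26534730195999146 0.03532605618238449 ell [0.6998 0.2649] [0.0316 0.0338]
valve top [ 0.58592107 -0.03519982  0.114     ] boss
```

View pics/crop1.png

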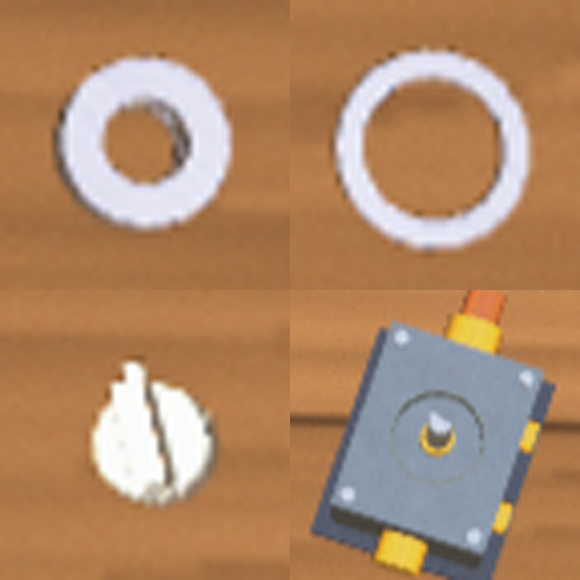

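The crop confirms it. The upper left is the collared ring, at 60 mm across with a 30 mm hole. The upper right is the thin locknut. The lower left is the knob, with its nose pointing about world +x. The lower right is the valve, with its shaft and pocket. Now I start moving toward the ring.

```bash
cat >> h.py <<'E'
def go(x,y,z,yaw=None,cur=None):
    "shares from current pose (or cur=(x,y,z,yaw)) to target"
    o=robot.get_obs(); p=np.array(o['tool_pos']); w=o['ee_rot'][2]
    if cur: p=np.array(cur[:3]); w=cur[3]
    M=R.from_euler('xyz',[np.pi,0,w]).as_matrix()
    d=M.T@(np.array([x,y,z])-p)/.15
    t=0 if yaw is None else -np.degrees((yaw-w+np.pi)%(2*np.pi)-np.pi)/180
    print('t',o['time'],'pos',p.round(4),'yaw',round(w,4),'shares',d.round(4),'turn',round(t,4))
E
python3 -c "
from h import *
go(.536,-.261,.2)"
```

```text
t 0.1 pos [ 0.1639 -0.5245  0.2184] yaw 0.3028 shares [ 2.8917 -0.9373  0.1227] turn 0
```

Call:
carry_out(motion="0.2 -0.06 0 0; 0.4 -0.13 0 0; 0.6 -0.2 0 0; 0.8 -0.26 0 0; 0.96 -0.31 0 0; 0.96 -0.31 0 0; 0.96 -0.31 0 0; 0.96 -0.31 0 0", grip=1)

```text
time: 0.9
tool_pos: [0.2868, -0.4381, 0.2192]
ee_rot: [-3.141, 0.001, 0.302]
wrist_force: [-0.6, 0.2, 0.0]
width: 0.0938
finger_force: 0.0
```

Call:
carry_out(motion="0.2 -0.06 0 0; 0.4 -0.13 0 0; 0.6 -0.2 0 0; 0.8 -0.26 0 0; 0.96 -0.31 0 0; 0.96 -0.31 0 0; 0.96 -0.31 0 0; 0.96 -0.31 0 0")

```text
time: 1.7
tool_pos: [0.4101, -0.3514, 0.2194]
ee_rot: [3.141, 0.001, 0.301]
wrist_force: [0.1, 0.7, -0.6]
width: 0.0937
finger_force: 0.0
```

Call:
carry_out(motion="0.2 -0.06 0 0; 0.4 -0.13 0 0; 0.6 -0.2 0 0; 0.8 -0.26 0 0; 0.96 -0.31 0.1 0; 0.96 -0.31 0.1 0; 0.96 -0.31 0.1 0; 0.96 -0.31 0.1 0")

```text
time: 2.5
tool_pos: [0.5338, -0.2645, 0.2051]
ee_rot: [3.141, 0.0, 0.301]
wrist_force: [0.2, -0.2, 0.6]
width: 0.0942
finger_force: 0.0
```

```bash
python3 -c "
from h import *
import pickle
s=cam('wrist'); save(s['image'],'w1.png'); pickle.dump(s,open('w1.pkl','wb'))
print(np.array(s['hand_eye']).round(3).tolist(),s['fx'],proj(s,[.536,-.261,.023]))
go(.536,-.261,.1); print(robot.get_obs()['ee_rot'])"
```

```text
[[0.001, 0.973, 0.231, 0.066], [1.0, -0.001, -0.0, -0.0], [0.0, 0.231, -0.973, -0.165], [0.0, 0.0, 0.0, 1.0]] 331.33485403821453 (np.float64(311.59952065607007), np.float64(219.46766482623667))
t 2.55 pos [ 0.5339 -0.2645  0.2053] yaw 0.3006 shares [ 0.0201 -0.018   0.7022] turn 0
[ 3.14030890e+00 -3.35958587e-04  3.00626726e-01]
```

View pics/w1.png

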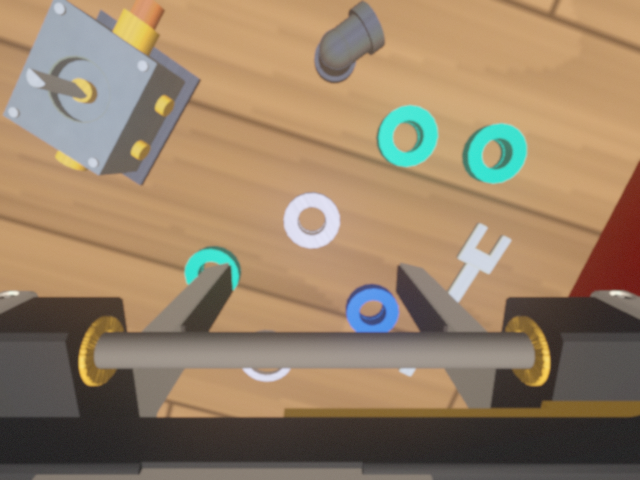

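The wrist view shows the ring at (312,220), against a predicted (311.6,219.5), so the measurement holds. No neighbour is within finger reach. I refine the centre and descend.

```bash
python3 -c "
from h import *
import pickle
s=pickle.load(open('w1.pkl','rb')); hsv=cv2.cvtColor(s['image'],cv2.COLOR_RGB2HSV)
m=((hsv[...,1]<40)&(hsv[...,2]>170)).astype(np.uint8); k=m*0; k[185:255,275:350]=m[185:255,275:350]
c=max(cv2.findContours(k,cv2.RETR_EXTERNAL,cv2.CHAIN_APPROX_NONE)[0],key=cv2.contourArea)
P=np.array([ray(s,*p[0],.021)[:2] for p in c],dtype=np.float32); print(cv2.minEnclosingCircle(P),cv2.fitEllipse(P))
x,y=cv2.fitEllipse(P)[0]; go(x,y,.1);go(x,y,.024)"
```

```text
((0.5343403220176697, -0.2613582909107208), 0.030928654596209526) ((0.5343305468559265, -0.2612403631210327), (0.06001363322138786, 0.060703344643116), 100.47576141357422)
t 2.55 pos [ 0.5339 -0.2645  0.2053] yaw 0.3006 shares [ 0.009  -0.0198  0.7022] turn 0
t 2.55 pos [ 0.5339 -0.2645  0.2053] yaw 0.3006 shares [ 0.009  -0.0198  1.2089] turn 0
```

Call:
carry_out(motion="0.014 -0.019 0.2 0; 0.014 -0.019 0.4 0; 0.014 -0.019 0.6 0; 0.014 -0.019 0.8 0; 0.014 -0.019 1 0; 0.014 -0.019 1 0; 0.014 -0.019 1 0; 0.014 -0.019 1 0")

```text
time: 3.35
tool_pos: [0.5371, -0.261, 0.0573]
ee_rot: [3.138, -0.003, 0.302]
wrist_force: [-0.3, -0.3, 0.2]
width: 0.0939
finger_force: 0.0
```

Call:
carry_out(motion="0 0 0.05 0; 0 0 0.1 0; 0 0 0.15 0; 0 0 0.2 0; 0 0 0.208 0; 0 0 0.208 0; 0 0 0.208 0; 0 0 0.208 0")

```text
time: 4.15
tool_pos: [0.5362, -0.2599, 0.0237]
ee_rot: [3.141, -0.001, 0.303]
wrist_force: [0.1, -0.2, 0.5]
width: 0.0941
finger_force: 0.0
```

Call:
carry_out(motion="0 0 0 0; 0 0 0 0; 0 0 0 0; 0 0 0 0; 0 0 0 0; 0 0 0 0; 0 0 0 0; 0 0 0 0", grip=-1)

```text
time: 4.95
tool_pos: [0.536, -0.2598, 0.0234]
ee_rot: [3.141, -0.0, 0.303]
wrist_force: [0.0, 0.1, 0.3]
width: 0.06
finger_force: 29.8
```

Call:
carry_out(motion="0 0 -0.2 0; 0 0 -0.4 0; 0 0 -0.6 0; 0 0 -0.8 0; 0 0 -1 0; 0 -0.2 -1 0; 0 -0.4 -1 0; 0 -0.4 -1 0")

```text
time: 5.75
tool_pos: [0.5173, -0.1996, 0.1736]
ee_rot: [-3.14, -0.0, 0.306]
wrist_force: [0.5, -0.3, -0.7]
width: 0.06
finger_force: 29.8
```

```bash
python3 -c "
from h import *
import pickle
s=cam('wrist'); save(s['image'],'w2.png'); pickle.dump(s,open('w2.pkl','wb'))
go(.586,-.035,.19); print(proj(s,[.586,-.035,.114]),robot.get_obs()['width'])
t=pickle.load(open('top0.pkl','rb'))
A=cv2.resize(s['image'][0:240,0:480],(640,320),interpolation=cv2.INTER_CUBIC)
save(A,'w2c.png')
"
```

```text
t 5.8 pos [ 0.5177 -0.2012  0.1734] yaw 0.3048 shares [ 0.7668 -0.9201 -0.1105] turn 0
(np.float64(97.61886375352677), np.float64(78.27590944454366)) 0.06013529754456345
```

View pics/w2.png

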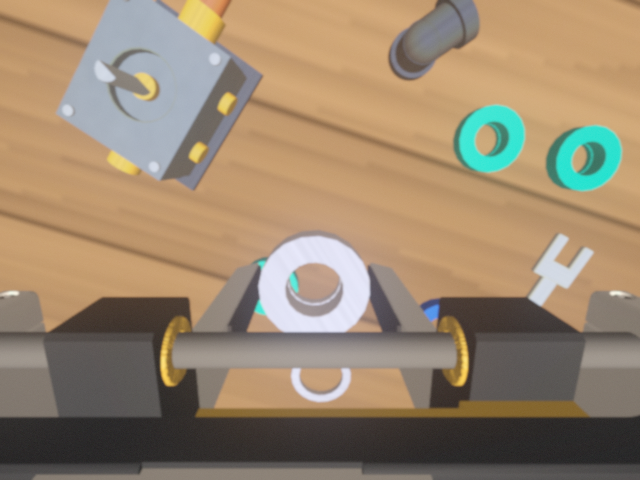

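The ring is held level. The pocket is at about (144,86) and the shaft tip at about (103,70). I centre the camera on the valve for a better measurement.

Call:
carry_out(motion="0 -0.2 -0.1 0; 0 -0.4 -0.1 0; 0 -0.6 -0.1 0; 0 -0.8 -0.1 0; 0.03 -0.92 -0.1 0; 0.03 -0.92 -0.1 0; 0.03 -0.92 -0.1 0; 0.03 -0.92 -0.1 0")

```text
time: 6.6
tool_pos: [0.4814, -0.0705, 0.188]
ee_rot: [3.141, 0.001, 0.302]
wrist_force: [-0.4, -0.2, -0.6]
width: 0.0601
finger_force: 29.8
```

```bash
python3 -c "
from h import *
import pickle
s=cam('wrist'); pickle.dump(s,open('w3.pkl','wb'))
go(.586,-.035,.19); u,v=proj(s,[.586,-.035,.07]); print(u,v,proj(s,[.586,-.035,.114]))
u=int(u);v=int(v); y0=max(0,v-75); x0=u-100; print(x0,y0)
save(cv2.resize(s['image'][y0:y0+150,x0:x0+200],(800,600),interpolation=cv2.INTER_CUBIC),'w3c.png')
"
```

```text
t 6.65 pos [ 0.4814 -0.0705  0.188 ] yaw 0.3013 shares [ 0.7362 -0.0193 -0.0134] turn 0
310.9447115797145 101.7896315309635 (np.float64(310.3877478656326), np.float64(90.94247735948537))
210 26
```

View pics/w3c.png

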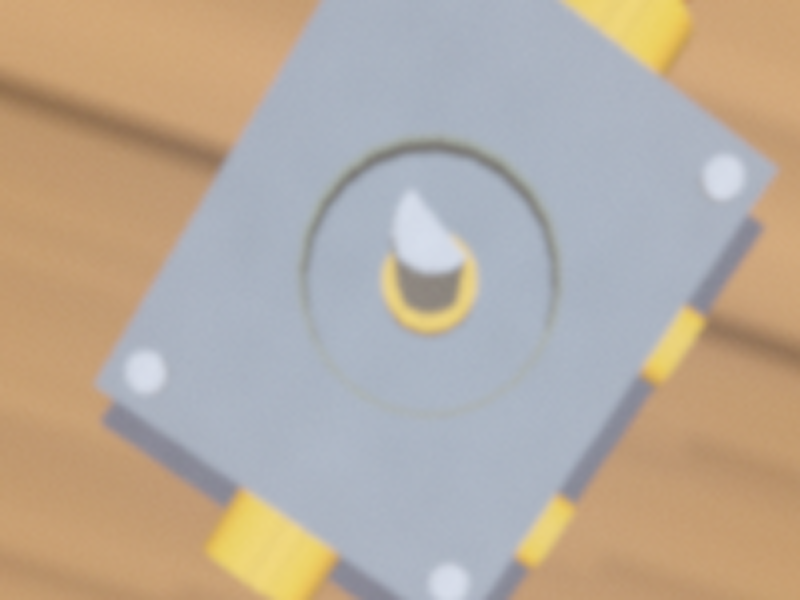

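The enlarged view shows the pocket rim, with extremes in crop pixels of x 300..560 and y 137..415. The shaft's flat runs as a chord from (410,190) to (466,262) and faces up-right. Converting these to world coordinates:

```bash
cat > v.py <<'E'
from h import *
import pickle
s=pickle.load(open('w3.pkl','rb'))
f=lambda u,v,z: ray(s,210+(u+.5)/4-.5,26+(v+.5)/4-.5,z)
E=[f(*p,.070) for p in [(300,276),(560,276),(430,137),(430,415)]]
for e in E: print(e.round(4))
print('pocket',((E[0]+E[1])/2).round(4),((E[2]+E[3])/2).round(4),'dia',np.linalg.norm(E[0]-E[1]),np.linalg.norm(E[2]-E[3]))
# boss outline at .068
B=[f(*p,.068) for p in [(381,280),(479,280)]]; print('boss',np.mean(B,0).round(4),np.linalg.norm(B[0]-B[1]))
a,b=f(410,188,.114),f(467,264,.114); d=(b-a)[:2]; n=np.array([-d[1],d[0]])
c=((a+b)/2)[:2]
far=f(398,262,.114)[:2]
if n@(far-c)>0: n=-n
n/=np.linalg.norm(n); print('chord',np.linalg.norm(d),'normal',n,'yaw',np.degrees(np.arctan2(n[1],n[0])),'axis',c-n*.0015,'far r',np.linalg.norm(far-(c-.0015*n)))
t=pickle.load(open('top0.pkl','rb')); pk=((E[0]+E[1]+E[2]+E[3])/4)
# top crop: pocket in last tile centre, scale 290/72
g=lambda u,v,z: ray(t,299+(u+.5)*72/290-.5,167+(v+.5)*72/290-.5,z)
print('top pocket',g(437-290,437-290,.07).round(4), 'tip',g(438-290,425-290,.114).round(4))
x,y=pk[:2]; go(x,y,.188)
E
python3 v.py
```

```text
[ 0.5848 -0.0134  0.07  ]
[ 0.6003 -0.0628  0.07  ]
[ 0.6167 -0.0305  0.07  ]
[ 0.5674 -0.0461  0.07  ]
pocket [ 0.5926 -0.0381  0.07  ] [ 0.592  -0.0383  0.07  ] dia 0.05182578081684468 0.051690410474117
boss [ 0.5922 -0.0383  0.068 ] 0.01968506435450224
chord 0.015141314326867876 normal [ 0.83421676 -0.55143667] yaw -33.46563050447232 axis [ 0.59172314 -0.03824037] far r 0.007291313640561864
top pocket [ 0.5943 -0.0369  0.07  ] tip [ 0.5922 -0.0359  0.114 ]
t 6.65 pos [ 0.4814 -0.0705  0.188 ] yaw 0.3013 shares [ 0.77    0.0135 -0.    ] turn 0
```

```bash
python3 - <<'E'
from h import *
import pickle
from scipy.optimize import least_squares
for f,tp in [('w2.pkl',(.5177,-.2012,.1734)),('w3.pkl',(.4814,-.0705,.188))]:
    s=pickle.load(open(f,'rb')); im=s['image']
    hsv=cv2.cvtColor(im,cv2.COLOR_RGB2HSV)
    z=tp[2]-.0004
    # radial scan in world from approx centre: outer edge where pixel turns from bright/unsaturated
    P=[]
    M=R.from_euler('xyz',[np.pi,0,.302]).as_matrix()
    for a in np.radians(np.arange(-50,51,4)):
        d=M@np.array([np.cos(a),np.sin(a),0])
        rs=np.arange(.022,.038,.0002); vals=[]
        for r in rs:
            u,v=proj(s,np.array([tp[0],tp[1],z])+d*r); vals.append(cv2.getRectSubPix(im,(1,1),(float(u),float(v)))[0,0].astype(float))
        b=np.array(vals)[:,2]; k=np.argmin(np.gradient(cv2.GaussianBlur(b.reshape(1,-1),(1,1),0)[0]))
        P.append([np.cos(a)*rs[k],np.sin(a)*rs[k]])
    P=np.array(P)
    q=least_squares(lambda c:np.hypot(*(P-c[:2]).T)-.030,[0,0],loss='soft_l1',f_scale=.0005)
    print(f,'ring centre in tool xy',q.x,'res',np.abs(q.fun).mean(),np.hypot(*P.T).round(4)[::4])
E
```

```text
w2.pkl ring centre in tool xy [-0.00221805 -0.0020697 ] res 0.00011257962301769172 [0.03   0.0292 0.0286 0.0278 0.0272 0.0268 0.027 ]
w3.pkl ring centre in tool xy [-0.00224949 -0.00037238] res 0.00011845294644218004 [0.0288 0.0284 0.028  0.0278 0.0276 0.0278 0.028 ]
```

Call:
carry_out(motion="0.2 0 0 0; 0.4 0 0 0; 0.6 0.01 0 0; 0.785 0.016 0 0; 0.785 0.016 0 0; 0.785 0.016 0 0; 0.785 0.016 0 0; 0.785 0.016 0 0")

```text
time: 7.45
tool_pos: [0.5936, -0.0371, 0.1886]
ee_rot: [3.141, -0.0, 0.302]
wrist_force: [0.4, 0.1, -0.6]
width: 0.06
finger_force: 29.8
```

```bash
python3 -c "
from h import *
go(.5923,-.0382,.0965)
print(robot.get_obs()['wrist_force'])
"
```

```text
t 7.45 pos [ 0.5936 -0.0371  0.1886] yaw 0.3018 shares [-0.0104  0.0042  0.6143] turn 0
[ 0.44628063  0.09220597 -0.63586882]
```

Call:
carry_out(motion="0 0 0.1 0; 0 0 0.2 0; 0 0 0.3 0; 0 0 0.4 0; 0 0 0.5 0; 0 0 0.6 0; 0 0 0.6 0; 0 0 0.6 0")

```text
time: 8.25
tool_pos: [0.5942, -0.0365, 0.0978]
ee_rot: [-3.141, 0.001, 0.303]
wrist_force: [0.6, -0.1, -0.6]
width: 0.0603
finger_force: 29.8
```

Call:
carry_out(motion="0 0 0.01 0; 0 0 0.02 0; 0 0 0.03 0; 0 0 0.04 0; 0 0 0.05 0; 0 0 0.06 0; 0 0 0.07 0; 0 0 0.07 0")

```text
time: 9.05
tool_pos: [0.5942, -0.0366, 0.0874]
ee_rot: [3.142, 0.0, 0.303]
wrist_force: [0.1, -0.5, -0.2]
width: 0.0601
finger_force: 29.8
```

The ring's underside is now at about 64 mm with no contact force, so the collar is in the pocket. I lower it 1.5 mm and release.

Call:
carry_out(motion="0 0 0.005 0; 0 0 0.01 0; 0 0 0.01 0; 0 0 0.01 0; 0 0 0.01 0; 0 0 0.01 0; 0 0 0.01 0; 0 0 0.01 0")

```text
time: 9.85
tool_pos: [0.5943, -0.0365, 0.0864]
ee_rot: [3.141, -0.0, 0.303]
wrist_force: [-0.4, -0.0, 0.4]
width: 0.0601
finger_force: 29.8
```

Call:
carry_out(motion="0 0 0 0; 0 0 0 0; 0 0 0 0; 0 0 0 0; 0 0 0 0; 0 0 0 0; 0 0 0 0; 0 0 0 0", grip=0.6)

```text
time: 10.65
tool_pos: [0.5943, -0.0365, 0.0863]
ee_rot: [3.141, 0.0, 0.303]
wrist_force: [0.5, -0.3, 0.6]
width: 0.075
finger_force: 0.0
```

Call:
carry_out(motion="0 0 -0.1 0; 0 0 -0.2 0; 0 0 -0.3 0; 0 0 -0.5 0; 0 0 -0.7 0; 0 0 -0.9 0; 0 0 -1 0; 0 0 -1 0")

```text
time: 11.45
tool_pos: [0.5957, -0.0367, 0.2406]
ee_rot: [3.138, -0.007, 0.303]
wrist_force: [0.3, 0.1, 0.9]
width: 0.0753
finger_force: 0.0
```

```bash
python3 -c "
from h import *
go(.528,.247,.22); go(.47,.20,.22)
t=cam('top'); a=t['image'][180:230,300:370]
"
```

```text
t 11.45 pos [ 0.5957 -0.0367  0.2406] yaw 0.3028 shares [ 0.1332 -1.9402  0.1375] turn 0
t 11.45 pos [ 0.5957 -0.0367  0.2406] yaw 0.3028 shares [-0.3294 -1.7564  0.1375] turn 0
```

Call:
carry_out(motion="-0.15 0 0 0; -0.3 0 0.1 0; -0.5 0 0.2 0; -0.7 0 0.3 0; -0.7 0 0.3 0; -0.7 0 0.3 0; -0.7 0 0.3 0; -0.7 0 0.3 0")

```text
time: 12.3
tool_pos: [0.4953, -0.0678, 0.1919]
ee_rot: [3.141, -0.001, 0.303]
wrist_force: [0.6, -0.7, 0.3]
width: 0.0752
finger_force: 0.0
```

```bash
python3 -c "
from h import *
import pickle
s=cam('wrist'); pickle.dump(s,open('w4.pkl','wb'))
u,v=proj(s,[.5923,-.0382,.086]); print(u,v)
u=int(u);v=int(v); y0=max(0,v-75); x0=u-100; print(x0,y0)
save(cv2.resize(s['image'][y0:y0+150,x0:x0+200],(800,600),interpolation=cv2.INTER_CUBIC),'w4c.png')
go(.433,.217,.2)
"
```

```text
315.49757023848645 111.89427141677409
215 36
t 12.35 pos [ 0.4952 -0.0678  0.1919] yaw 0.3034 shares [ 0.1712 -1.9357 -0.054 ] turn 0
```

View pics/w4c.png

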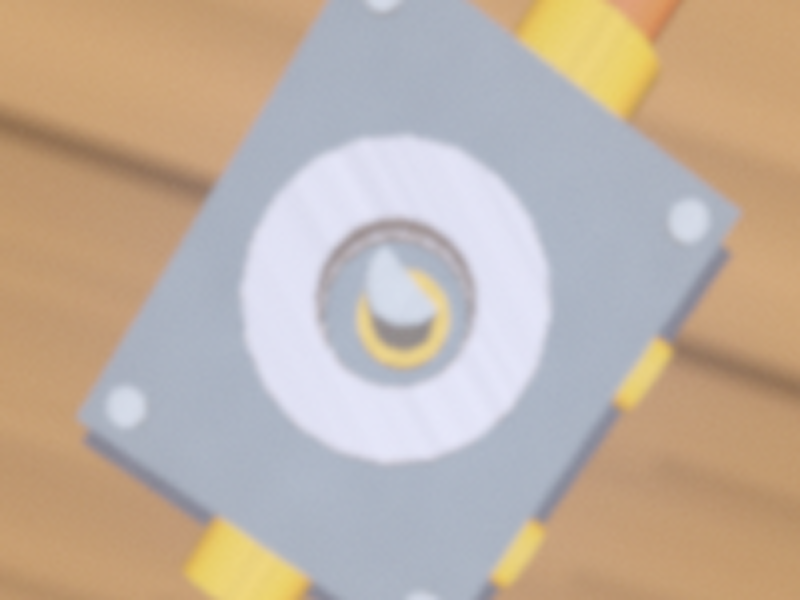

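The ring is seated concentrically, with its outline at crop x 241..551 and y 133..463. Next I measure it numerically and go to the knob.

Call:
carry_out(motion="0 -0.2 0 0; 0 -0.4 0 0; 0 -0.6 0 0; 0 -0.8 0 0; 0.09 -0.97 -0.05 0; 0.09 -0.97 -0.05 0; 0.09 -0.97 -0.05 0; 0.09 -0.97 -0.05 0")

```text
time: 13.15
tool_pos: [0.4638, 0.0744, 0.1987]
ee_rot: [3.141, 0.0, 0.302]
wrist_force: [-0.6, 0.4, 0.0]
width: 0.0754
finger_force: 0.0
```

Call:
carry_out(motion="0 -0.2 0 0; 0 -0.4 0 0; 0 -0.6 0 0; 0 -0.8 0 0; 0.09 -0.97 0 0; 0.09 -0.97 0 0; 0.09 -0.97 0 0; 0.09 -0.97 0 0")

```text
time: 13.95
tool_pos: [0.4333, 0.2167, 0.1985]
ee_rot: [3.141, 0.001, 0.301]
wrist_force: [0.5, 0.1, -0.5]
width: 0.0756
finger_force: 0.0
```

```bash
python3 -c "
from h import *
import pickle
s=pickle.load(open('w4.pkl','rb'))
f=lambda u,v,z: ray(s,215+(u+.5)/4-.5,36+(v+.5)/4-.5,z)
E=[f(*p,.086) for p in [(241,298),(551,298),(396,133),(396,463)]]
print('ring',np.mean(E,0).round(4),np.linalg.norm(E[0]-E[1]),np.linalg.norm(E[2]-E[3]))
B=[f(*p,.068) for p in [(356,318),(450,318)]]; print('boss',np.mean(B,0).round(4))
s=cam('wrist'); pickle.dump(s,open('w5.pkl','wb'))
u,v=proj(s,[.528,.247,.03]); print(u,v)
u=int(u);v=int(v); y0=max(0,v-45); x0=u-60; print(x0,y0)
save(cv2.resize(s['image'][y0:y0+90,x0:x0+120],(800,600),interpolation=cv2.INTER_CUBIC),'w5c.png')
go(.528,.247,.2)
"
```

```text
ring [ 0.5927 -0.0366  0.086 ] 0.05978624411189769 0.06000139628806498
boss [ 0.5921 -0.0382  0.068 ]
313.4119084874918 122.71420993257458
253 77
t 14.0 pos [0.4333 0.2167 0.1986] yaw 0.3008 shares [ 0.6629 -0.0061 -0.0093] turn 0
```

View pics/w5c.png

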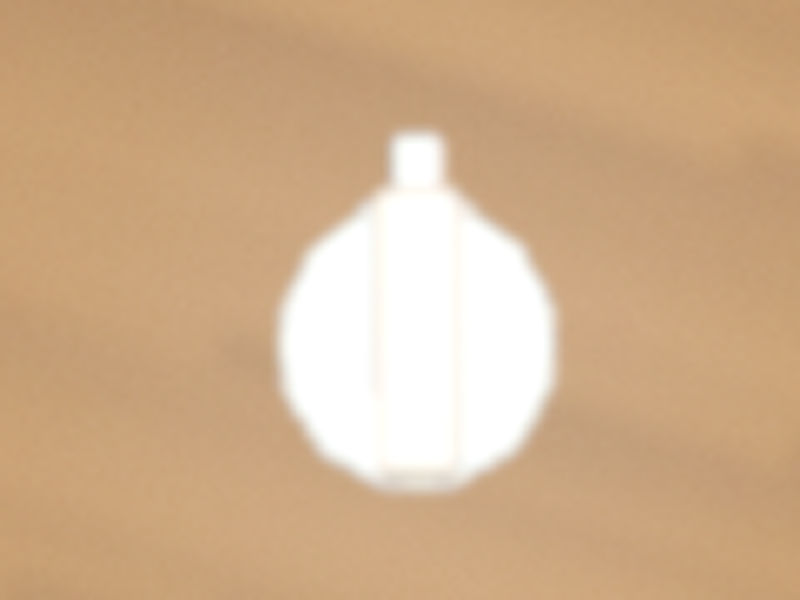

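Ring position is within 1.7 mm of the pocket axis, and its 60 mm diameter at z = 86 mm confirms it is seated. The knob's bar spans crop x 377..461 and y 187..467, and its nose tip is at (417,131).

```bash
python3 -c "
from h import *
import pickle
s=pickle.load(open('w5.pkl','rb')); k=800/120
f=lambda u,v,z: ray(s,253+(u+.5)/k-.5,77+(v+.5)/k-.5,z)
a,b=f(418,187,.044),f(420.5,468,.044); l,r=f(377,326,.044),f(461,326,.044)
c=(a+b)/2; d=a-b; print('bar',c,np.linalg.norm(d),'width',np.linalg.norm(l-r),(l+r)/2,'yaw',np.degrees(np.arctan2(d[1],d[0])))
n=f(417,131,.02); m=(f(279,345,.02)+f(556,345,.02))/2;print('nose',n,np.linalg.norm(n[:2]-c[:2]),'yaw',np.degrees(np.arctan2(*(n-c)[1::-1])),'body',m,np.linalg.norm(f(279,345,.02)-f(556,345,.02)))
go(c[0],c[1],.1); go(c[0],c[1],.04)
"
```

```text
bar [0.52451127 0.24392155 0.044     ] 0.036853156434193915 width 0.01157200688077853 [0.52493505 0.24409287 0.044     ] yaw 17.927140559219573
nose [0.55269526 0.25296931 0.02      ] 0.029600656535006167 yaw 17.797905861302407 body [0.52443506 0.24404674 0.02      ] 0.04110177236060637
t 14.0 pos [0.4333 0.2167 0.1986] yaw 0.3008 shares [0.6346 0.0066 0.6573] turn 0
t 14.0 pos [0.4333 0.2167 0.1986] yaw 0.3008 shares [0.6346 0.0066 1.0573] turn 0
```

Call:
carry_out(motion="0.2 0 0 0; 0.4 0 0 0; 0.645 0.007 0 -0.003; 0.645 0.007 0.2 -0.003; 0.645 0.007 0.4 -0.003; 0.645 0.007 0.6 -0.003; 0.645 0.007 0.8 -0.003; 0.645 0.007 0.8 -0.003")

```text
time: 14.8
tool_pos: [0.5225, 0.2433, 0.0734]
ee_rot: [3.141, 0.011, 0.31]
wrist_force: [-0.8, 0.0, -1.2]
width: 0.0754
finger_force: 0.0
```

Call:
carry_out(motion="0 0 0.05 0; 0 0 0.1 0; 0 0 0.15 0; 0 0 0.2 0; 0 0 0.25 0; 0 0 0.265 0; 0 0 0.265 0; 0 0 0.265 0")

```text
time: 15.6
tool_pos: [0.5259, 0.2459, 0.0392]
ee_rot: [3.142, -0.0, 0.312]
wrist_force: [0.1, 0.5, -0.1]
width: 0.0754
finger_force: 0.0
```

Call:
carry_out(motion="0 0 0.006 0; 0 0 0.006 0; 0 0 0.006 0; 0 0 0.006 0; 0 0 0.006 0; 0 0 0.006 0; 0 0 0.006 0; 0 0 0.006 0", grip=-1)

```text
time: 16.4
tool_pos: [0.5257, 0.2458, 0.0381]
ee_rot: [3.141, 0.0, 0.312]
wrist_force: [0.4, 0.1, 0.0]
width: 0.0148
finger_force: 0.2
```

Call:
carry_out(motion="0 0 0 0; 0 0 0 0; 0 0 0 0; 0 0 0 0; 0 0 0 0; 0 0 0 0; 0 0 0 0; 0 0 0 0")

```text
time: 17.2
tool_pos: [0.5257, 0.2458, 0.0381]
ee_rot: [3.142, -0.0, 0.312]
wrist_force: [1.1, 0.3, -0.2]
width: 0.012
finger_force: 30.0
```

Call:
carry_out(motion="0 0 -0.2 0; 0 0 -0.4 0; 0 0 -0.6 0; 0 0 -0.8 0; 0 0 -1 0; 0 0 -1 0; 0 0 -1 0; 0 0 -1 0")

```text
time: 18.0
tool_pos: [0.5247, 0.2455, 0.1857]
ee_rot: [3.141, 0.004, 0.312]
wrist_force: [-0.2, -0.2, -0.8]
width: 0.0119
finger_force: 30.0
```

```bash
python3 -c "
from h import *
go(.500,.023,.19,np.radians(-33.5)); print(robot.get_obs()['joint_positions'])"
```

```text
t 18.0 pos [0.5247 0.2455 0.1857] yaw 0.3123 shares [-0.6122  1.361  -0.0287] turn 0.2855
[ 3.39765742e-01  1.63942537e-01  1.35220239e+00 -2.70548816e-05
  1.62941457e+00  1.59830743e+00]
```

Call:
carry_out(motion="-0.06 0.13 -0.03 0.04; -0.12 0.27 -0.03 0.08; -0.18 0.4 -0.03 0.12; -0.24 0.54 -0.03 0.16; -0.3 0.68 -0.03 0.2; -0.36 0.8 -0.03 0.24; -0.42 0.94 -0.03 0.285; -0.42 0.94 -0.03 0.285")

```text
time: 18.8
tool_pos: [0.5079, 0.0901, 0.1902]
ee_rot: [3.138, 0.003, -0.587]
wrist_force: [-0.2, 0.6, 0.3]
width: 0.0119
finger_force: 30.0
```

```bash
python3 -c "
from h import *
go(.500,.023,.19,np.radians(-33.5))"
```

```text
t 18.8 pos [0.5079 0.0901 0.1902] yaw -0.5873 shares [0.2042 0.4014 0.0014] turn -0.0008
```

Call:
carry_out(motion="0.1 0.2 0 0; 0.2 0.4 0 0; 0.2 0.4 0 0; 0.2 0.4 0 0; 0.2 0.4 0 0; 0.2 0.4 0 0; 0.2 0.4 0 0; 0.2 0.4 0 0")

```text
time: 19.6
tool_pos: [0.5011, 0.0263, 0.1926]
ee_rot: [-3.142, 0.0, -0.582]
wrist_force: [1.0, 0.3, -1.1]
width: 0.0118
finger_force: 30.0
```

```bash
python3 -c "
from h import *
import pickle
s=cam('wrist'); pickle.dump(s,open('w6.pkl','wb'))
o=robot.get_obs(); p=o['tool_pos']; print(p,o['ee_rot'])
print('tip',proj(s,[.592,-.038,.114]),'knob',proj(s,[p[0],p[1],p[2]-.018]))
A=s['image'][50:130,270:370]; B=s['image'][200:280,270:370]
save(np.vstack([cv2.resize(A,(400,300),interpolation=3),cv2.resize(B,(400,300),interpolation=3)]) if 0 else np.hstack([cv2.resize(A,(400,320),interpolation=cv2.INTER_CUBIC),cv2.resize(s['image'][190:350,220:420],(400,320),interpolation=cv2.INTER_CUBIC)]),'w6c.png')
"
```

```text
[0.50110754 0.02619749 0.19261149] [-3.14157423e+00 -2.49936236e-05 -5.82187485e-01]
tip (np.float64(319.5150114511916), np.float64(90.64618815711398)) knob (np.float64(313.8360816406061), np.float64(274.66231234545137))
```

View pics/w6c.png

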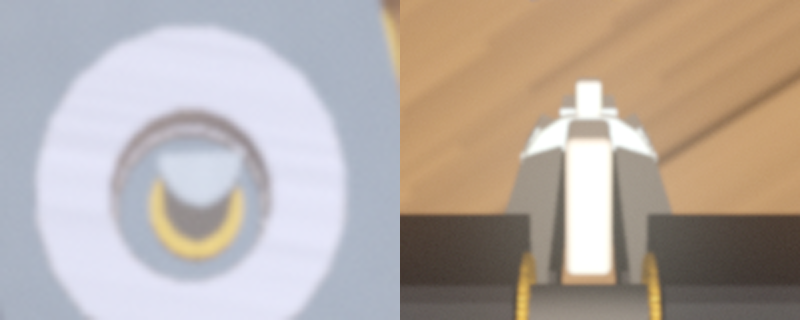

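The left half shows the ring and the shaft's D, whose flat faces straight up in the image, which is tool +x; its chord runs from (155,150) to (245,152). The right half shows the held knob with its nose toward tool +x, the bar top at y 138..275 and the nose tip at (589,81). Now the apparent offset between the two:

```bash
python3 -c "
from h import *
import pickle
s=pickle.load(open('w6.pkl','rb')); p=np.array([0.5011,0.0262,0.1926]); w=-.5822
M=R.from_euler('xyz',[np.pi,0,w]).as_matrix(); T=lambda q:(M.T@(q-p)).round(4)
f=lambda u,v,z: ray(s,270+(u+.5)/4-.5,50+(v+.5)/4-.5,z)
g=lambda u,v,z: ray(s,220+(u-400+.5)/2-.5,190+(v+.5)/2-.5,z)
a,b=f(155,150,.114),f(245,152,.114); print('chord',T(a),T(b))
low=f(200,207,.114); print('low',T(low))
print('boss',T((f(148,210,.068)+f(244,210,.068))/2))
zb=p[2]+.006; print('bar',T(g(588.5,138,zb)),T(g(588.5,275,zb)))
zn=p[2]-.038+.0185; print('nose',T(g(589,81,zn)))
E=[f(*q,.086) for q in [(36,190),(346,190)]]; print('ring',T((E[0]+E[1])/2))
"
```

```text
chord [ 0.1135 -0.004   0.0786] [0.1132 0.0114 0.0786]
low [0.1043 0.0038 0.0786]
boss [0.111  0.0036 0.1246]
bar [ 0.0171  0.0001 -0.006 ] [-0.0207  0.0001 -0.006 ]
nose [0.0262 0.0002 0.0195]
ring [0.1118 0.0024 0.1066]
```

Call:
carry_out(motion="0.2 0.01 0 0; 0.4 0.02 0 0; 0.6 0.024 0 0; 0.757 0.024 0 0; 0.757 0.024 0 0; 0.757 0.024 0 0; 0.757 0.024 0 0; 0.757 0.024 0 0")

```text
time: 20.45
tool_pos: [0.5932, -0.0391, 0.193]
ee_rot: [-3.141, -0.0, -0.582]
wrist_force: [-0.4, 0.5, -1.1]
width: 0.0122
finger_force: 30.0
```

Call:
carry_out(motion="0 0 0.05 0; 0 0 0.1 0; 0 0 0.15 0; 0 0 0.2 0; 0 0 0.22 0; 0 0 0.22 0; 0 0 0.22 0; 0 0 0.22 0")

```text
time: 21.25
tool_pos: [0.5942, -0.0399, 0.1602]
ee_rot: [-3.141, -0.001, -0.583]
wrist_force: [-0.4, -0.3, -0.3]
width: 0.0118
finger_force: 30.0
```

```bash
python3 -c "
from h import *
import pickle
go(.592,-.0378,.150)
s=cam('side'); p=robot.get_obs()['tool_pos']; u,v=map(int,proj(s,[.592,-.038,.114])); print(u,v)
save(cv2.resize(s['image'][v-60:v+60,u-80:u+80],(800,600),interpolation=cv2.INTER_CUBIC),'s7.png')"
```

```text
t 21.25 pos [ 0.5942 -0.0399  0.1602] yaw -0.5832 shares [-0.0201 -0.0039  0.0678] turn 0
345 228
```

Call:
carry_out(motion="0 0 0.02 0; 0 0 0.04 0; 0 0 0.06 0; 0 0 0.08 0; 0 0 0.09 0; 0 0 0.1 0; 0 0 0.11 0; 0 0 0.11 0")

```text
time: 22.1
tool_pos: [0.5938, -0.0398, 0.1429]
ee_rot: [3.141, 0.0, -0.583]
wrist_force: [-0.4, -0.6, -0.2]
width: 0.0116
finger_force: 30.0
```

The underside is now 9 mm below the shaft tip with no force, so the bore is on the shaft. I go on down.

Call:
carry_out(motion="0 0 0.01 0; 0 0 0.02 0; 0 0 0.03 0; 0 0 0.04 0; 0 0 0.05 0; 0 0 0.06 0; 0 0 0.06 0; 0 0 0.06 0")

```text
time: 22.9
tool_pos: [0.5939, -0.0399, 0.1341]
ee_rot: [3.142, -0.0, -0.583]
wrist_force: [-0.7, 0.2, -0.9]
width: 0.0114
finger_force: 30.0
```

Call:
carry_out(motion="0 0 0.005 0; 0 0 0.01 0; 0 0 0.015 0; 0 0 0.02 0; 0 0 0.025 0; 0 0 0.03 0; 0 0 0.035 0; 0 0 0.04 0")

```text
time: 23.7
tool_pos: [0.5941, -0.0399, 0.1289]
ee_rot: [-3.141, -0.001, -0.583]
wrist_force: [-1.8, 0.3, 6.6]
width: 0.0118
finger_force: 30.0
```

Call:
carry_out(motion="0 0 0.005 0; 0 0 0.01 0; 0 0 0.01 0; 0 0 0.015 0; 0 0 0.015 0; 0 0 0.015 0; 0 0 0.015 0; 0 0 0.015 0")

```text
time: 24.5
tool_pos: [0.5941, -0.0399, 0.1279]
ee_rot: [-3.141, -0.002, -0.583]
wrist_force: [-3.8, 0.6, 9.8]
width: 0.0118
finger_force: 30.0
```

Call:
carry_out(motion="0 0 0.005 0; 0 0 0.01 0; 0 0 0.015 0; 0 0 0.015 0; 0 0 0.015 0; 0 0 0.015 0; 0 0 0.015 0; 0 0 0.015 0")

```text
time: 25.3
tool_pos: [0.5943, -0.0399, 0.1278]
ee_rot: [-3.14, -0.003, -0.583]
wrist_force: [-5.6, 0.4, 16.2]
width: 0.012
finger_force: 30.0
```

The stop is reached: force rises stiffly at TCP z = 0.1278, against an expected 0.128. One last look before handing in.

```bash
python3 -c "
from h import *
s=cam('wrist'); save(cv2.resize(s['image'][180:360,200:440],(800,600),interpolation=cv2.INTER_CUBIC),'w8.png')
o=robot.get_obs(); print(o['tool_pos'],o['wrist_force'],o['time'])"
```

```text
[ 0.59430254 -0.03993018  0.12777554] [-5.17422094  0.15011972 15.81687964] 25.35
```

View pics/w8.png

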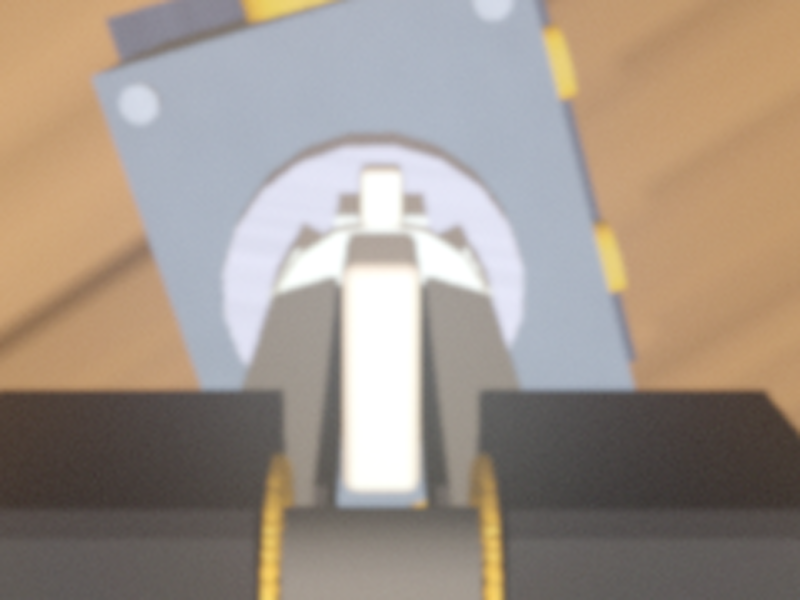

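The knob sits upright over the ring with its nose along the flat. The bar is in the same image place as before (front edge at row 259.5, previously 259), so it has not slipped in the grip. I'm handing in.

```bash
python3 -c "
from h import *
print(robot.close_job())"
```

```text
the job is handed in; nothing more can be done
None
```

I seated the trim ring in the pocket, about 1.7 mm off centre. I then put the knob on the shaft with its nose along the flat and handed in while holding it pressed to the stop with about 16 N; the hand-in returned no verdict.

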